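Scoop the nuts into the hardware box and snap its lid on

TASK

Pick up the small scoop, use it to scoop all five loose hex nuts out of the sorting tray and tip them into the open hardware box, without touching the nuts with the gripper. Then lay the scoop down flat, pan underside down, and put the lid on the box and press it down until both sprung catches have snapped over its edges. Let go of everything and leave the other things on the desk where they are.

Things in the scene. Friction and masses are not known exactly. Their poses are not given: they have to be found in the camera images.
- scoop: Small aluminium parts scoop, loose, about 80 g, lying flat. Origin: underside of the pan, mid-width; x to the open front, z up. Pan floor x -35 to +40 mm, 60 mm wide (y), 2 mm thick, tapering over the last 12 mm to a 0.4 mm front edge; 2 mm side walls, 24 mm high at the back, 9 mm at their front end at x +36; back wall 26 mm high at x -34; front open.
- scoop_grip (a point): Grip point inside the scoop's handle, 66 mm behind (x -66) and 54 mm above the scoop's origin; axes as the scoop's. The handle is a square bar, 16 mm wide (y), 14 mm thick, rising backwards at 45 degrees from the pan's back wall (x -34, z 22) to x -87, z 75 mm; grip its flat +y and -y sides, gripper upright or leaning.
- tray: Grey sorting tray fixed to the desk, open on top, 188 mm long (its x), 76 mm wide (y), walls 4 mm thick, 19 mm high. Inside 180 x 68 mm; inner floor 3 mm above its origin, the centre of its underside. The nuts lie in its +x half (x over 10 mm); the -x half is empty, and the scoop's pan fits in with 4 mm to spare each side.
- nut_0: One of five equal steel hex nuts, loose, 17 mm across flats, 8 mm high, 12 g, edges chamfered 1.6 mm, sliding easily (friction about 0.3), lying flat in the tray. Origin: centre of its underside, z up.
- nut_1: One of five equal steel hex nuts, loose, 17 mm across flats, 8 mm high, 12 g, edges chamfered 1.6 mm, sliding easily (friction about 0.3), lying flat in the tray. Origin: centre of its underside, z up.
- nut_2: One of five equal steel hex nuts, loose, 17 mm across flats, 8 mm high, 12 g, edges chamfered 1.6 mm, sliding easily (friction about 0.3), lying flat in the tray. Origin: centre of its underside, z up.
- nut_3: One of five equal steel hex nuts, loose, 17 mm across flats, 8 mm high, 12 g, edges chamfered 1.6 mm, sliding easily (friction about 0.3), lying flat in the tray. Origin: centre of its underside, z up.
- nut_4: One of five equal steel hex nuts, loose, 17 mm across flats, 8 mm high, 12 g, edges chamfered 1.6 mm, sliding easily (friction about 0.3), lying flat in the tray. Origin: centre of its underside, z up.
- box: Grey open hardware box fixed to the desk, outside 100 mm (its x) x 80 mm (y), rim 45 mm high, walls and floor 3 mm. Origin: centre of its underside, z up. A black sprung catch, 24 mm wide in y, stands outside each x end.
- catch_near (a joint): Sprung catch at the box's -x end: outward travel in m, 0 at rest, at most 0.009, spring 450 N/m.
- catch_far (a joint): Sprung catch at the box's +x end: outward travel in m, 0 at rest, at most 0.009, spring 450 N/m.
- lid: Grey lid of the hardware box, loose, about 80 g, right way up. Plate 100 mm (its x) x 80 mm (y), 4 mm thick, underside 8 mm above the origin. Below it a tapered plug, 91 x 71 mm above, 86 x 66 mm at its bottom: 1.5 mm play in the box. Origin: centre of the plug's underside, z up. Fits either way round. Seated, its origin is 37 mm above the box's.
- box_rim (a point): Middle of the box's mouth, at rim height. The catches' upright strips begin at x +/-52 mm and reach 16.5 mm above the rim; their hooks point inwards to x +/-46, with a flat underside 5.5 mm above the rim and a steep slope on top.
- lid_rib (a point): Top middle of the lid's grip rib, 36 mm above the lid's origin. The rib runs along the lid's x, 56 mm long, 12 mm wide (y), 24 mm high above the plate. Pressing the lid past both hooks takes about 6 to 15 N straight down; each catch then springs back over the plate.
- heatsink: Bystander: aluminium finned heatsink, 40 x 40 x 20 mm. Origin: centre of its underside.
- coin_cells: Bystander: little stack of coin cells, 20 x 21 x 9 mm. Origin: centre of its underside.
- kapton_roll: Bystander: small amber tape roll lying flat, 49 x 49 x 12 mm. Origin: centre of its underside.
Mind the look-alikes: they are no part of the job. There is more than one size of the scoop; the job needs the larger.

How it is judged:
On the way, in this order (a step that is already met when the one before it is completed fails the run):
1. nuts are carried in the scoop, lifted clear of the tray (((x of nut_0 in the frame of scoop between -0.036 and 0.045 m and y of nut_0 in the frame of scoop between -0.032 and 0.032 m and z of nut_0 in the frame of scoop between -0.002 and 0.035 m and height (world z) of nut_0 above 0.04 m and contact force between nut_0 and scoop above 0.02 N) or (x of nut_1 in the frame of scoop between -0.036 and 0.045 m and y of nut_1 in the frame of scoop between -0.032 and 0.032 m and z of nut_1 in the frame of scoop between -0.002 and 0.035 m and height (world z) of nut_1 above 0.04 m and contact force between nut_1 and scoop above 0.02 N) or (x of nut_2 in the frame of scoop between -0.036 and 0.045 m and y of nut_2 in the frame of scoop between -0.032 and 0.032 m and z of nut_2 in the frame of scoop between -0.002 and 0.035 m and height (world z) of nut_2 above 0.04 m and contact force between nut_2 and scoop above 0.02 N) or (x of nut_3 in the frame of scoop between -0.036 and 0.045 m and y of nut_3 in the frame of scoop between -0.032 and 0.032 m and z of nut_3 in the frame of scoop between -0.002 and 0.035 m and height (world z) of nut_3 above 0.04 m and contact force between nut_3 and scoop above 0.02 N) or (x of nut_4 in the frame of scoop between -0.036 and 0.045 m and y of nut_4 in the frame of scoop between -0.032 and 0.032 m and z of nut_4 in the frame of scoop between -0.002 and 0.035 m and height (world z) of nut_4 above 0.04 m and contact force between nut_4 and scoop above 0.02 N))), for 0.2 s.
2. all five nuts lie in the open hardware box (x of nut_0 in the frame of box between -0.047 and 0.047 m and y of nut_0 in the frame of box between -0.037 and 0.037 m and z of nut_0 in the frame of box between -0.002 and 0.04 m and x of nut_1 in the frame of box between -0.047 and 0.047 m and y of nut_1 in the frame of box between -0.037 and 0.037 m and z of nut_1 in the frame of box between -0.002 and 0.04 m and x of nut_2 in the frame of box between -0.047 and 0.047 m and y of nut_2 in the frame of box between -0.037 and 0.037 m and z of nut_2 in the frame of box between -0.002 and 0.04 m and x of nut_3 in the frame of box between -0.047 and 0.047 m and y of nut_3 in the frame of box between -0.037 and 0.037 m and z of nut_3 in the frame of box between -0.002 and 0.04 m and x of nut_4 in the frame of box between -0.047 and 0.047 m and y of nut_4 in the frame of box between -0.037 and 0.037 m and z of nut_4 in the frame of box between -0.002 and 0.04 m), for 0.2 s.
At the end, for the whole second after the job is handed in: All five nuts are in the box; the lid is seated on its rim (within 2.5 mm of seated height, 6 mm of centre, 0.03 rad of level) under both catches (open less than 1.5 mm); the scoop lies flat (origin below 8 mm, tilt under 0.1 rad) on desk or tray floor; lid and scoop at rest (all of step 2 and height (world z) of scoop below 0.008 m and angle between scoop's own z axis and vertical below 0.1 rad and horizontal distance between lid and box below 0.006 m and z of lid in the frame of box between 0.033 and 0.0395 m and angle between the z axis of lid and the z axis of box, either way round below 0.03 rad and angle between the x axis of lid and the x axis of box, either way round below 0.08 rad and value of joint each of catch_near, catch_far below 0.0015 m and linear speed of each of scoop, lid below 0.02 m/s); the robot touches nothing.
It fails at once if the gripper touches a nut (contact force between the fingers and nut_0 above 0.3 N or contact force between the fingers and nut_1 above 0.3 N or contact force between the fingers and nut_2 above 0.3 N or contact force between the fingers and nut_3 above 0.3 N or contact force between the fingers and nut_4 above 0.3 N).
It fails at once if a bystander is shifted by more than 30 mm (distance of any of heatsink, coin_cells, kapton_roll from where it was at the start of the episode above 0.03 m).
It also fails if it takes over 67 s, if anything falls off the work surface, if the arm or the gripper's body presses on something with over 40 N, if the wrist force passes 120 N, or if a joint passes its speed limit or range.

ROBOT

A 6-joint arm with a two-finger parallel gripper is mounted at the origin on a cart in front of the work surface, level with it; the furniture and walls round the work are solid. World frame = base frame: x ahead of the robot, y to its left, z up, the work surface at z = 0. Lengths are in m, angles in rad, forces in N, time in s.
With the tool pointing down it reaches from about 0.35 to 0.975 m from the base axis. Payload 4.9 kg.
Tool frame: the origin (TCP) lies on the mounting face of the last link; the fingertips stand 173 mm ahead of it and the grasp point (between the pads) lies 155 mm ahead of it; z points along the fingers, y is the line along which they close (so a half turn about z gives the same grasp; the last joint's range is limited). The gripper opens to 85 mm and grips with 20 to 120 N. Pads are 22 mm wide; open, the fingers measure 114 mm over their backs; the gripper's body (76 mm by 85 mm) begins 54 mm behind the grasp point. The pads swing forward as they close: fully open they stand 13 mm farther back than shut.
Start: joints at [-1.258, 0.053, 1.613, -0, 1.476, -0.119], TCP at [0.262, -0.568, 0.405] pointing down, gripper open.
Joint ranges: [-3.01, 3.01], [-1.01, 2.22], [0.06, 2.58], [-1.02, 4.17], [0.09, 2.62], [-3.14, 3.14]. Speed limits (rad/s): [2.57, 2.57, 3.14, 3.14, 3.14, 3.14].

INTERFACE

Orientations are given as a rotation vector (axis times angle).
In Python, from station import monitor, eyes, finish_job gives the robot as it stands. The module is installed in compiled form; this text tells all that it offers.
- The arm moves only by the tool step_arm, never from a script. Its argument "commands" is a list of rows, each a list of 3 entries, a list of its own where there are three numbers: the opening in per cent of the stroke, from 0 (shut) to 100 (fully open), then the shift along the tool's x, y, z in mm, then the turn about the tool's z in degrees. In form: [[hand, [x, y, z], yaw], ...]. A call has 1 to 12 rows; each row is the pose to reach, as a shift and turn from the pose commanded when the call began, along the tool's axes at that moment; what a row does not reach only later rows make up. A row lasts 1/8 s, in which the tool goes at most 62.5 mm and 10.7 degrees, less where a joint would pass 70% of its speed; a pose out of reach is approached as far as the arm can. A call with a gripper value outside its range is refused whole. The fingers move at their own pace and stop on an object; "squeeze" is the grip in N (left out, the last holds). Time passes only in rows, so rows that repeat a pose let the fingers close. It gives the time, the measured TCP pose, the force, the opening and the grip force at its end, in the units of the state.
- monitor.get_obs(): the state, without advancing time (a new reading comes with each control period).
- eyes.get_image(name): name is "side" or "top" or "wrist"; returns the picture (384x512x3 uint8, red, green, blue); there is no depth.
- eyes.camera_info(name): a dict with "camera_matrix" (3x3 intrinsics, pixels), "extrinsics" (4x4, takes a point from camera to world coordinates). Camera axes: x right, y down, z forward; pixel columns grow to the right and rows downward; lengths in m; the calibration is good to about 2 mm. The wrist camera is an equidistant fisheye: a pixel r from the principal point sees the ray r / f radians off the axis. A picture is of the moment at which its call begins: read the wrist's pose just before it. camera_info takes no time and is no camera call; for the wrist camera it gives the pose at the moment of the call.
- finish_job(): hands the job in; it is judged then, once.
The state is a dict: "t": time; "q": joint angles; "dq": joint speeds; "effort": joint torques, N m; "tool_pos": TCP position; "tool_rot": TCP orientation; "contact_force": force on the tool from outside, world axes, zero at the start; "wrist_torque": the same for the moment, N m; "opening": finger opening in m; "grip_force": force on a finger pad.
Only numpy, scipy, OpenCV 4.12 (cv2) and the standard library are available. Lean on these libraries where they do the work, as an engineer would, in place of code of your own. Each camera call takes 0.05 s, during which the arm holds its last target. There are 200 camera calls.

## Working session

There is one attempt and no reset: what is moved stays moved. The work goes in short steps, Python scripts to look and compute and a tool call to move; the robot and the scene stay as the last step left them, time stands still between calls to the robot, and variables do not carry over. Pictures are saved under pics/ and viewed, at most 10 in all, crops included, and the job is handed in when it is done.

Besides the shell and the picture viewer there is one more tool, called as name(argument=value, ...) on one line, values as JSON. step_arm: Moves the arm, as the interface text tells. Its arguments: {"type":"object","properties":{"commands":{"type":"array"},"squeeze":{"type":"number"}},"required":["commands"]}

```bash
mkdir -p pics
cat > h.py <<'E'
import numpy as np, cv2
from scipy.spatial.transform import Rotation as R
from station import monitor, eyes, finish_job
def px2w(name,u,v,z,info=None):
    i=info or eyes.camera_info(name);K=np.array(i["camera_matrix"]);T=np.array(i["extrinsics"])
    a=np.array([(u-K[0,2])/K[0,0],(v-K[1,2])/K[1,1]])
    if name=="wrist":
        r=np.linalg.norm(a); d=np.array([*(a/r*np.sin(r)),np.cos(r)]) if r>0 else np.array([0,0,1.])
    else: d=np.array([*a,1.])
    d=T[:3,:3]@d;o=T[:3,3]
    return o+d*(z-o[2])/d[2]
def w2px(name,p):
    i=eyes.camera_info(name);K=np.array(i["camera_matrix"]);T=np.array(i["extrinsics"])
    c=T[:3,:3].T@(np.array(p)-T[:3,3])
    if name=="wrist":
        th=np.arctan2(np.hypot(c[0],c[1]),c[2]);a=c[:2]/np.hypot(c[0],c[1])*th
    else: a=c[:2]/c[2]
    return K[0,0]*a[0]+K[0,2],K[1,1]*a[1]+K[1,2]
def snap(name,fn,crop=None,s=1):
    im=eyes.get_image(name)[...,::-1].copy()
    cv2.imwrite("pics/raw_"+fn,im)
    if crop: x0,y0,x1,y1=crop; im=im[y0:y1,x0:x1]
    cv2.imwrite("pics/"+fn,cv2.resize(im,None,fx=s,fy=s,interpolation=cv2.INTER_CUBIC))
E
python3 - <<'E'
from h import *
a=eyes.get_image("top")[...,::-1];b=eyes.get_image("side")[...,::-1]
cv2.imwrite("pics/top0.png",a);cv2.imwrite("pics/side0.png",b)
cv2.imwrite("pics/top.png",cv2.resize(a,(800,600),interpolation=cv2.INTER_CUBIC))
cv2.imwrite("pics/side.png",cv2.resize(b,(800,600),interpolation=cv2.INTER_CUBIC))
for n in("top","side","wrist"):
    i=eyes.camera_info(n);print(n,np.round(i["camera_matrix"],1).tolist(),np.round(i["extrinsics"],3).tolist())
print(monitor.get_obs())
E
```

```text
top [[452.0, 0.0, 261.1], [0.0, 452.0, 185.5], [0.0, 0.0, 1.0]] [[-0.005, -0.991, 0.131, 0.43], [-1.0, 0.007, 0.013, -0.284], [-0.013, -0.13, -0.991, 1.114], [0.0, 0.0, 0.0, 1.0]]
side [[415.0, 0.0, 259.4], [0.0, 415.0, 183.6], [0.0, 0.0, 1.0]] [[-0.978, -0.109, 0.18, 0.369], [-0.21, 0.443, -0.871, 0.675], [0.015, -0.89, -0.456, 0.551], [0.0, 0.0, 0.0, 1.0]]
wrist [[297.3, 0.0, 255.7], [0.0, 297.3, 192.9], [0.0, 0.0, 1.0]] [[0.418, -0.876, -0.239, 0.32], [-0.908, -0.404, -0.108, -0.539], [-0.002, 0.263, -0.965, 0.373], [0.0, 0.0, 0.0, 1.0]]
{'t': 0.1, 'q': array([-1.25798671e+00,  5.32791650e-02,  1.61414811e+00,  1.91263175e-05,
        1.47599847e+00, -1.19013660e-01]), 'dq': array([ 0.00086269,  0.00030885, -0.00272514,  0.00073979,  0.00076119,
        0.00026231]), 'effort': array([ 5.52636993e-04, -3.94902778e+01, -3.71362352e+01, -9.30392957e-05,
        3.93618320e-03, -4.23523105e-06]), 'tool_pos': array([ 0.26149868, -0.56739696,  0.40359803]), 'tool_rot': array([-3.06686624e+00, -6.72654414e-01,  2.48661974e-04]), 'contact_force': array([-0.4200809 ,  0.24232517, -0.38685152]), 'wrist_torque': array([0.02603565, 0.02220817, 0.00585135]), 'grip_force': 0.0, 'opening': 0.0854870858352614}
```

View pics/top.png

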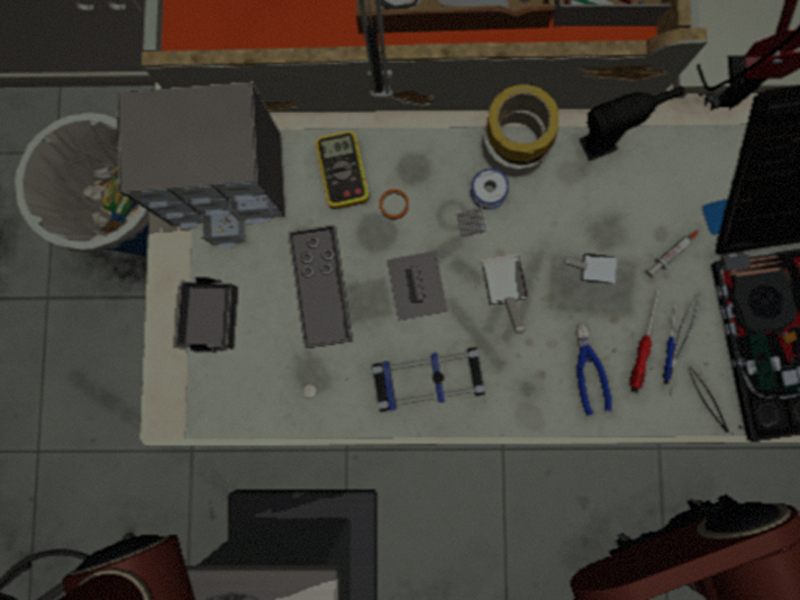

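View pics/side.png

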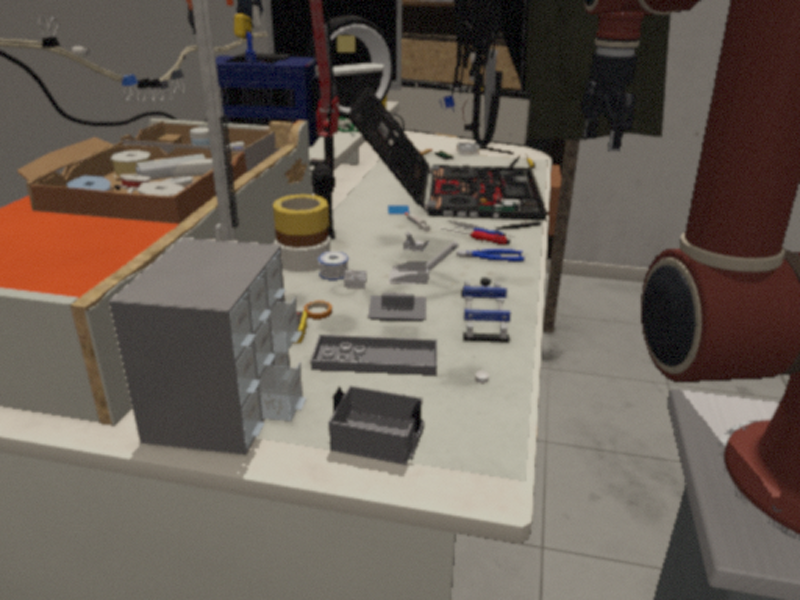

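Top view, 800-wide pixels: box (207,315), tray (321,287) with the nuts at its upper end, lid (417,286), heatsink (470,222), kapton (394,204), coin cells (309,391). There are two scoops: A at (505,280) with its handle to (518,330), and B at (598,268) with its handle to (570,263). A is clearly the larger, so it is the one needed. I'll confirm that in one crop.

Run:
```python
from h import *
im=cv2.imread("pics/top0.png")[140:260,105:405]
im=cv2.convertScaleAbs(im,alpha=1.8)
cv2.imwrite("pics/crop1.png",cv2.resize(im,(800,320),interpolation=cv2.INTER_CUBIC))
o=monitor.get_obs();print(R.from_rotvec(o["tool_rot"]).as_matrix().round(3).tolist())
```

```text
[[0.908, 0.419, -0.001], [0.419, -0.908, 0.002], [0.0, -0.002, -1.0]]
```

View pics/crop1.png

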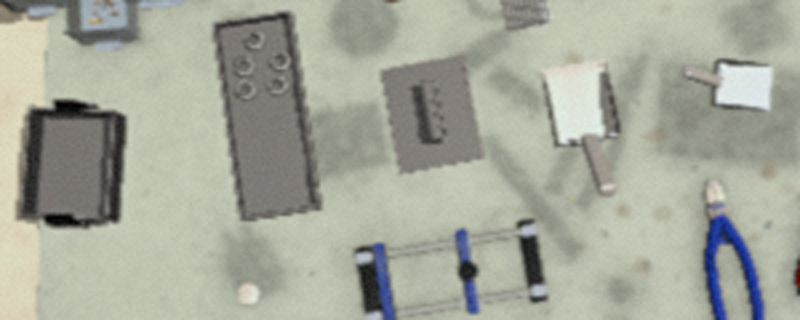

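The crop confirms it: A (pan corners (543,72), (604,62), (557,145); handle end (606,188)) is the larger scoop, B (743,85) the smaller. The nuts are at (256,40), (245,64), (279,60), (245,88) and (278,85). Next, world positions.

Run:
```python
from h import *
f=lambda x,y,z:px2w("top",105+x/2.6667,140+y/2.6667,z)
P={"scoopFL":(543,72,.001),"scoopFR":(604,62,.001),"scoopBL":(557,145,.002),"hend":(606,188,.075),"hstart":(591,140,.027),
"trTL":(215,23,.019),"trTR":(291,13,.019),"trBL":(242,219,.019),"trBR":(322,208,.019),
"lTL":(381,71,.012),"lTR":(465,58,.012),"lBL":(402,173,.012),"lBR":(484,157,.012),
"bTL":(30,108,.045),"bTR":(125,113,.045),"bBL":(17,220,.045),"bBR":(120,221,.045),"catT":(72,105,.06),"catB":(62,220,.06)}
for k,v in P.items(): print(k,f(*v).round(4))
d=lambda a,b:np.linalg.norm(f(*P[a])-f(*P[b])).round(4)
print(d("scoopFL","scoopFR"),d("trTL","trTR"),d("trTL","trBL"),d("lTL","lTR"),d("lTL","lBL"),d("bTL","bTR"),d("bTL","bBL"))
for k,(a,b) in {"scoop":("scoopBL","scoopFL"),"tray":("trBL","trTL"),"trayR":("trBR","trTR"),"lid":("lBL","lTL"),"lidR":("lBR","lTR"),"box":("bBL","bTL"),"boxR":("bBR","bTR")}.items():
    e=f(*P[b])-f(*P[a]);print(k,np.degrees(np.arctan2(e[1],e[0])).round(1))
```

```text
scoopFL [ 0.6223 -0.3887  0.001 ]
scoopFR [ 0.6313 -0.4459  0.001 ]
scoopBL [ 0.5534 -0.4003  0.002 ]
hend [ 0.5078 -0.4341  0.075 ]
hstart [ 0.555  -0.4286  0.027 ]
trTL [ 0.6675 -0.0838  0.019 ]
trTR [ 0.6764 -0.1544  0.019 ]
trBL [ 0.4858 -0.1115  0.019 ]
trBR [ 0.4953 -0.1842  0.019 ]
lTL [ 0.6224 -0.2377  0.012 ]
lTR [ 0.6341 -0.3157  0.012 ]
lBL [ 0.5274 -0.2568  0.012 ]
lBR [ 0.5417 -0.3321  0.012 ]
bTL [0.5852 0.0769 0.045 ]
bTR [ 0.5801 -0.0089  0.045 ]
bBL [0.4847 0.0848 0.045 ]
bBR [ 0.4833 -0.0071  0.045 ]
catT [0.5855 0.0345 0.06  ]
catB [0.4837 0.04   0.06  ]
0.0579 0.0711 0.1838 0.0789 0.0969 0.086 0.1008
scoop 9.5
tray 8.6
trayR 9.3
lid 11.4
lidR 10.1
box -4.5
boxR -1.1
```

step_arm(commands=[[100,[292,-12,130],15.5],[100,[292,-12,130],15.5],[100,[292,-12,130],15.5],[100,[292,-12,130],15.5],[100,[292,-12,130],15.5],[100,[292,-12,130],15.5],[100,[292,-12,130],15.5]], squeeze=100)

```text
t: 0.98
tool_pos: [0.5218, -0.4342, 0.2739]
tool_rot: [-3.13, -0.255, 0.002]
contact_force: [0.7, -0.1, 0.6]
opening: 0.0852
grip_force: 0.0
```

```bash
cat > st.py <<'E'
from h import *
o=monitor.get_obs();M=R.from_rotvec(o["tool_rot"]).as_matrix()
print("t",round(o["t"],2),"grasp",(o["tool_pos"]+M@[0,0,.155]).round(4),"yaw",np.degrees(np.arctan2(M[1,0],M[0,0])).round(2),"z",M[:,2].round(3),"F",o["contact_force"].round(1),"open",round(o["opening"],4),"grip",round(o["grip_force"],1),"q",o["q"].round(2))
E
python3 st.py; python3 -c "
from h import *
snap('wrist','w1.png',None,1.5625)
for p in [(.522,-.434,.054),(.5016,-.438,.075),(.627,-.417,0),(.554,-.429,.022),(.5875,-.4237,0)]: print(np.array(w2px('wrist',p))*1.5625)"
```

```text
t 0.97 grasp [ 0.5216 -0.4341  0.1189] yaw 9.3 z [-0.001  0.001 -1.   ] F [ 0.7 -0.1  0.6] open 0.0852 grip 0.0 q [-0.8   0.28  1.58 -0.    1.28  0.61]
[399.07417418 328.09951418]
[400.73725347 392.9069966 ]
[399.20332044  98.0331406 ]
[399.49519277 243.18428255]
[399.7458727  173.30204208]
```

View pics/w1.png

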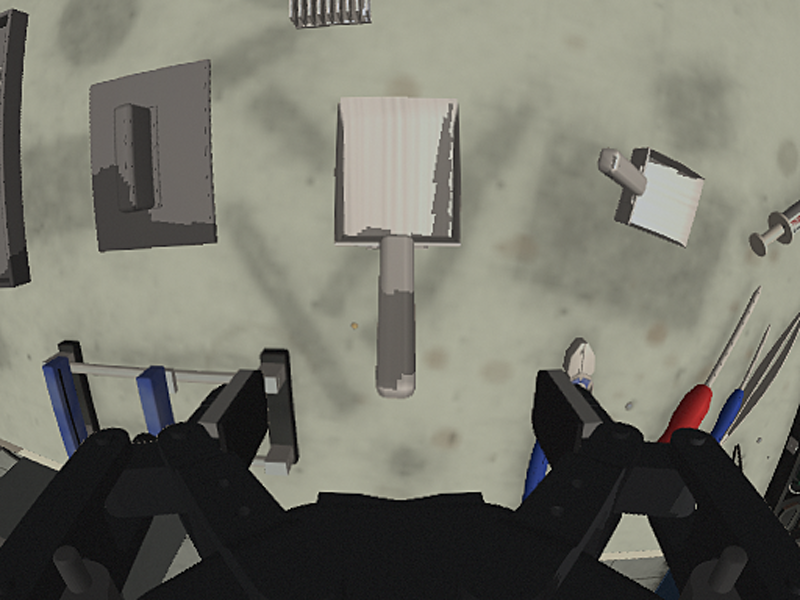

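The picture shows the big scoop exactly where predicted: front edge (399,98), handle end (396,395). I'll descend and grip.

step_arm(commands=[[50,[0,1,40],0],[50,[0,1,64],0],[50,[0,1,64],0],[12,[0,1,64],0],[0,[0,1,64],0],[0,[0,1,64],0],[0,[0,1,64],0],[0,[0,1,64],0]], squeeze=100)

```text
t: 2.02
tool_pos: [0.5224, -0.4362, 0.213]
tool_rot: [3.129, 0.253, 0.003]
contact_force: [-1.4, -1.1, 6.2]
opening: 0.0146
grip_force: 97.6
```

```bash
python3 st.py
```

```text
t 2.02 grasp [ 0.5226 -0.4365  0.058 ] yaw 9.25 z [ 0.002 -0.002 -1.   ] F [-1.4 -1.1  6.2] open 0.0146 grip 97.6 q [-0.8   0.35  1.6  -0.    1.18  0.6 ]
```

step_arm(commands=[[0,[0,0,-35],0],[0,[0,0,-70],0],[0,[-1,-60,-80],0],[0,[-5,-120,-80],0],[0,[-5,-180,-80],0],[0,[-5,-240,-80],0],[0,[-5,-290,-80],0],[0,[-5,-290,-80],0],[0,[-5,-290,-80],0]])

```text
t: 3.15
tool_pos: [0.4705, -0.1501, 0.291]
tool_rot: [3.13, 0.254, 0.001]
contact_force: [0.6, -0.2, -0.5]
opening: 0.0141
grip_force: 97.9
```

```bash
python3 st.py
python3 - <<'E'
from h import *
i=eyes.camera_info("wrist")
snap('wrist','w2.png',None,1.5625)
c=np.array([.58125,-.1335]);a=np.radians(9.);X=np.array([np.cos(a),np.sin(a)]);Y=np.array([-X[1],X[0]])
for p in [(94,38),(94,-38),(-94,38),(-94,-38)]: print(p,np.array(w2px('wrist',[*(c+X*p[0]/1e3+Y*p[1]/1e3),.019]))*1.5625)
E
```

```text
t 3.15 grasp [ 0.4707 -0.1503  0.136 ] yaw 9.27 z [ 0.001 -0.001 -1.   ] F [ 0.6 -0.2 -0.5] open 0.0141 grip 97.9 q [-0.46 -0.17  2.02 -0.    1.29  0.95]
(94, 38) [332.71528195 -65.10001991]
(94, -38) [472.11892009 -64.23082576]
(-94, 38) [330.02224713 267.17186818]
(-94, -38) [472.29779622 267.69164481]
```

View pics/w2.png

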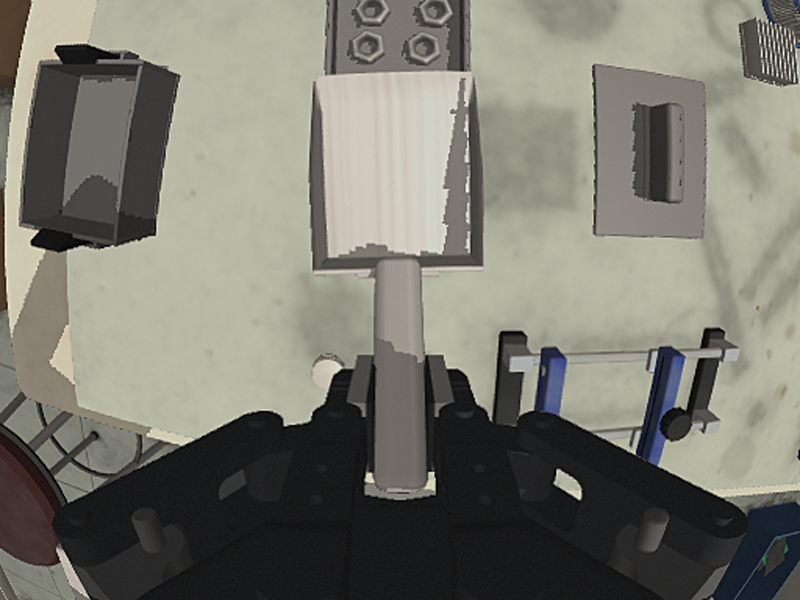

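Run:
```python
from h import *
f=lambda x,y,z:px2w("wrist",x/1.5625,y/1.5625,z)[:2]
c=np.array([.58125,-.1335]);a=np.radians(9.1);X=np.array([np.cos(a),np.sin(a)]);Y=np.array([-X[1],X[0]])
for n in[(367,64,.005),(422,64,.005),(327,10,.019),(326,70,.019),(470,10,.019),(470,70,.019)]:
    e=f(*n)-c;print("tray",(e@X).round(4),(e@Y).round(4))
for n in [(395,75),(313,265),(483,268)]:
    print("scoop",f(*n,.078).round(4), (f(*n,.078)-c)@X.round(4),(f(*n,.078)-c)@Y)
L=[f(*p,.012) for p in[(594,65),(705,82),(705,238),(594,234)]]
print("lid",np.round(L,4).tolist(),np.mean(L,0).round(4), [np.degrees(np.arctan2(*(u-v)[::-1])).round(1) for u,v in((L[0],L[3]),(L[1],L[2]))],np.linalg.norm(L[0]-L[3]),np.linalg.norm(L[0]-L[1]))
L=[f(*p,.045) for p in[(42,60),(180,73),(156,246),(20,226)]]
print("box",np.round(L,4).tolist(),np.mean(L,0).round(4), [np.degrees(np.arctan2(*(u-v)[::-1])).round(1) for u,v in((L[0],L[3]),(L[1],L[2]))],np.linalg.norm(L[0]-L[3]),np.linalg.norm(L[0]-L[1]))
```

```text
tray 0.0173 0.019
tray 0.0172 -0.011
tray 0.0457 0.0394
tray 0.0112 0.0393
tray 0.0459 -0.0357
tray 0.0113 -0.0352
scoop [ 0.5751 -0.1314] -0.005772367889883798 0.0030466460909849037
scoop [ 0.495  -0.1107] -0.08155436733890936 0.03617171982748341
scoop [ 0.5048 -0.1789] -0.08268320911108118 -0.032689347001693146
lid [[0.6211, -0.2364], [0.6366, -0.3144], [0.5394, -0.334], [0.5249, -0.2538]] [ 0.5805 -0.2847] [np.float64(10.3), np.float64(11.4)] 0.097711275514414 0.07950337448056155
box [[0.5859, 0.0771], [0.5748, -0.0233], [0.4858, -0.0206], [0.4866, 0.0833]] [0.5333 0.0291] [np.float64(-3.6), np.float64(-1.8)] 0.0995767340797219 0.10097947237875585
```

step_arm(commands=[[0,[0,0,40],1],[0,[0,0,60],1],[0,[0,0,70],1],[0,[0,0,74],1],[0,[0,0,76],1],[0,[0,0,76],1]])

```text
t: 3.95
tool_pos: [0.471, -0.1505, 0.216]
tool_rot: [3.132, 0.225, 0.003]
contact_force: [-0.3, -0.9, 1.5]
opening: 0.0145
grip_force: 98.0
```

```bash
python3 st.py;python3 - <<'E'
from h import *
im=cv2.imread("pics/raw_w2.png")
f=lambda x,y,z:px2w("wrist",x/1.5625,y/1.5625,z)[:2]
s=eyes.get_image("side")[...,::-1][180:270,150:320]
w=eyes.get_image("wrist")[...,::-1][0:190,150:360]
cv2.imwrite("pics/c3.png",np.hstack([cv2.resize(w,(420,380)),cv2.resize(cv2.convertScaleAbs(s,alpha=1.6),(380,380*90//170)).repeat(1,0) if 0 else cv2.copyMakeBorder(cv2.resize(cv2.convertScaleAbs(s,alpha=1.6),(380,201)),0,179,0,0,0)]))
E
```

```text
t 3.95 grasp [ 0.4714 -0.1507  0.061 ] yaw 8.23 z [ 0.002 -0.001 -1.   ] F [-0.3 -0.9  1.5] open 0.0145 grip 98.0 q [-0.46 -0.06  2.06 -0.    1.14  0.97]
```

View pics/c3.png

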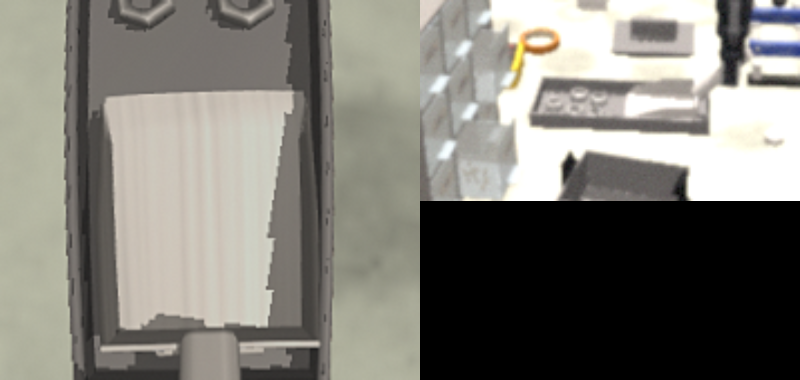

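step_arm(commands=[[0,[8,0,1],0],[0,[18,0,1],0],[0,[28,0,1],0],[0,[38,-0.5,1],0],[0,[48,-0.5,1],0],[0,[58,-1,1],0],[0,[67,-1,1],0],[0,[76,-1,1],0],[0,[82,-1,1],0],[0,[86,-1,1],0],[0,[89,-1,1],0],[0,[91,-1,1],0]])

```text
t: 5.55
tool_pos: [0.561, -0.1364, 0.2159]
tool_rot: [3.132, 0.226, 0.001]
contact_force: [-6.8, -1.2, 9.7]
opening: 0.0144
grip_force: 99.2
```

```bash
python3 st.py;python3 - <<'E'
from h import *
s=eyes.get_image("top")[...,::-1][130:230,170:240]
w=eyes.get_image("wrist")[...,::-1][0:190,150:360]
cv2.imwrite("pics/c4.png",np.hstack([cv2.resize(w,(504,456)),cv2.resize(cv2.convertScaleAbs(s,alpha=1.8),(296,456))]))
E
```

```text
t 5.55 grasp [ 0.5611 -0.1365  0.0609] yaw 8.27 z [ 0.001 -0.001 -1.   ] F [-6.8 -1.2  9.7] open 0.0144 grip 99.2 q [-0.37  0.13  1.86 -0.    1.14  1.06]
```

View pics/c4.png

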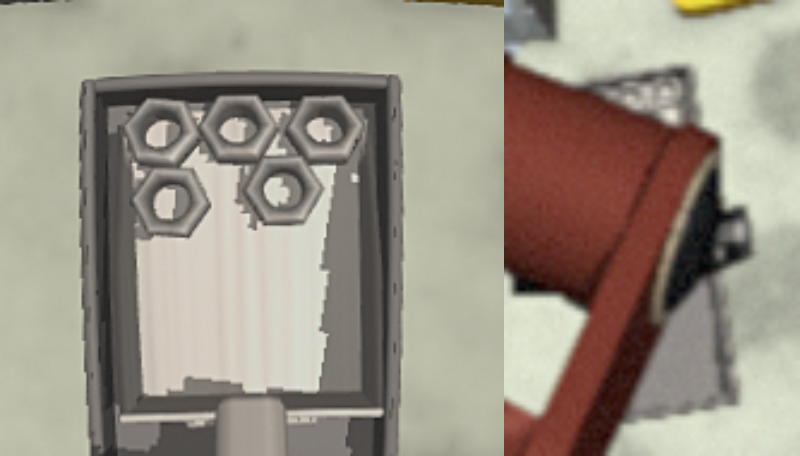

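All five nuts are on the pan, three of them against the end wall. I'll push the last few millimetres, press to pitch the front up slightly, and lift.

step_arm(commands=[[0,[2,0,0],0],[0,[4,0,0],0],[0,[4,0,2],0],[0,[4,0,4],0],[0,[4,0,4],0],[0,[3,0,-4],0],[0,[3,0,-15],0],[0,[3,0,-30],0],[0,[3,0,-50],0],[0,[3,0,-75],0],[0,[3,0,-90],0],[0,[3,0,-90],0]])

```text
t: 7.15
tool_pos: [0.5639, -0.1358, 0.3059]
tool_rot: [3.132, 0.226, 0.005]
contact_force: [0.6, -0.6, -1.2]
opening: 0.0146
grip_force: 97.7
```

```bash
python3 st.py;python3 - <<'E'
from h import *
i=eyes.camera_info("wrist")
w=eyes.get_image("wrist")[...,::-1];s=eyes.get_image("side")[...,::-1]
cv2.imwrite("pics/raw5.png",w)
cv2.imwrite("pics/c5.png",np.hstack([cv2.resize(w[:320],(512,320)),cv2.resize(s[130:290,150:294],(288,320))]))
np.savez("w5.npz",K=i["camera_matrix"],T=i["extrinsics"])
E
```

```text
t 7.15 grasp [ 0.5644 -0.136   0.1509] yaw 8.24 z [ 0.004 -0.001 -1.   ] F [ 0.6 -0.6 -1.2] open 0.0146 grip 97.7 q [-0.36  0.03  1.81  0.    1.3   1.06]
```

View pics/c5.png

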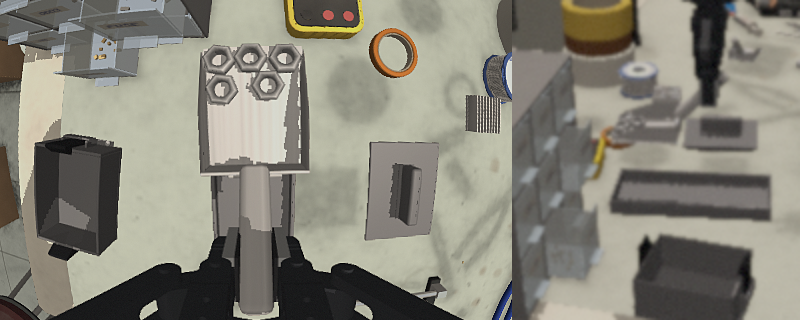

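All five nuts are in the lifted scoop and the tray is empty. Pouring needs the scoop to pivot in the grip. I'll enter the box lengthwise with the pan just below the rim, push the front edge against the far inner wall, and arc forward and up so it tips. First, a gentle carry over.

step_arm(commands=[[0,[-2,-6,0],0.5],[0,[-7,-19,0],1.5],[0,[-14,-38,0],2.6],[0,[-21,-58,0],4],[0,[-28,-77,0],5.2],[0,[-35,-96,0],6.5],[0,[-42,-115,0],7.8],[0,[-49,-135,0],9.1],[0,[-56,-154,0],10.4],[0,[-63,-173,0],11.7],[0,[-67,-186,0],12.6],[0,[-69,-192,0],13]])

```text
t: 8.75
tool_pos: [0.4665, 0.0456, 0.3032]
tool_rot: [-3.139, 0.129, 0.001]
contact_force: [-0.3, -0.8, -1.5]
opening: 0.0143
grip_force: 97.7
```

```bash
python3 st.py;python3 - <<'E'
from h import *
i=eyes.camera_info("wrist")
w=eyes.get_image("wrist")[...,::-1];s=eyes.get_image("side")[...,::-1]
cv2.imwrite("pics/raw6.png",w)
cv2.imwrite("pics/c6.png",np.hstack([cv2.resize(w[0:220,130:380],(500,440)),cv2.resize(s[180:320,190:285],(300,440))]))
c=np.array([.534,.040]);a=np.radians(-3.7);X=np.array([np.cos(a),np.sin(a)]);Y=np.array([-X[1],X[0]])
for p in [(50,40),(50,-40),(-50,40),(-50,-40),(52,12),(52,-12)]: 
    P=[*(c+X*p[0]/1e3+Y*p[1]/1e3),.045]
    print(p,np.round((np.array(w2px('wrist',P))-[130,0])*2),np.round((np.array(w2px('side',P))-[190,180])*3.15))
E
```

```text
t 8.75 grasp [0.4664 0.0456 0.1482] yaw -4.72 z [-0.001  0.    -1.   ] F [-0.3 -0.8 -1.5] open 0.0143 grip 97.7 q [-0.06 -0.25  2.07  0.    1.32  1.59]
(50, 40) [144.  97.] [ 63. 277.]
(50, -40) [354.  94.] [109. 203.]
(-50, 40) [152. 351.] [222. 309.]
(-50, -40) [355. 348.] [256. 230.]
(52, 12) [217.  89.] [ 77. 249.]
(52, -12) [281.  87.] [ 91. 227.]
```

View pics/c6.png

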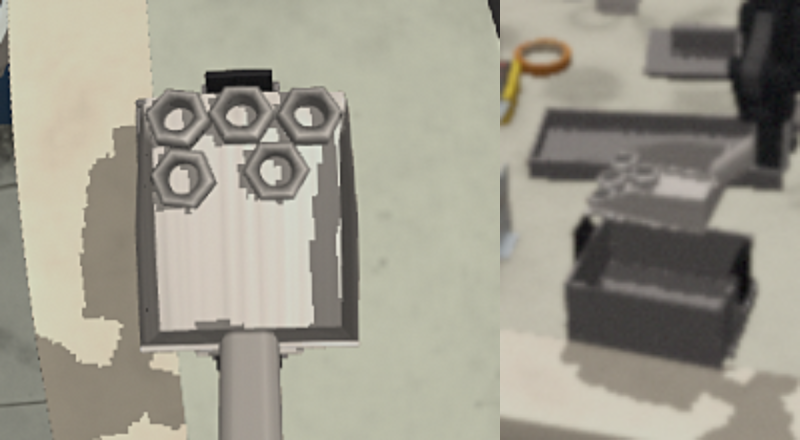

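step_arm(commands=[[0,[0,-1.5,10],0],[0,[0,-1.5,25],0],[0,[0,-1.5,38],0],[0,[0,-1.5,46],0],[0,[0,-1.5,50],0],[0,[0,-1.5,50],0]], squeeze=40)

```text
t: 9.6
tool_pos: [0.4676, 0.046, 0.2535]
tool_rot: [-3.139, 0.131, 0.001]
contact_force: [-0.2, -0.1, -1.0]
opening: 0.0143
grip_force: 97.7
```

step_arm(commands=[[0,[3,0,0],0],[0,[6,0,0],0],[0,[9,0,0],0]])

```text
t: 9.98
tool_pos: [0.4758, 0.0453, 0.2534]
tool_rot: [3.139, -0.13, -0.009]
contact_force: [-11.1, 0.1, 2.0]
opening: 0.0145
grip_force: 98.3
```

```bash
python3 st.py
```

```text
t 9.97 grasp [0.4749 0.0454 0.0984] yaw -4.74 z [-0.006  0.    -1.   ] F [-11.1   0.1   2. ] open 0.0145 grip 98.3 q [-0.06 -0.16  2.08 -0.    1.23  1.59]
```

step_arm(commands=[[2,[1,0,0],0],[2,[3,0,-1],0],[2,[7,0,-5],0],[2,[11,0,-9],0]], squeeze=40)

```text
t: 10.48
tool_pos: [0.4852, 0.0444, 0.2603]
tool_rot: [3.138, -0.129, -0.02]
contact_force: [-12.8, -3.1, 1.6]
opening: 0.0144
grip_force: 96.2
```

```bash
python3 st.py
```

```text
t 10.47 grasp [0.4832 0.0444 0.1054] yaw -4.73 z [-0.013 -0.    -1.   ] F [-12.8  -3.1   1.6] open 0.0144 grip 96.2 q [-0.06 -0.14  2.05 -0.    1.24  1.59]
```

step_arm(commands=[[2,[5,0,-4],0],[2,[10,0,-8],0],[2,[15,0,-12],0],[2,[20,0,-15],0],[2,[25,0,-18],0],[2,[30,0,-21],0]])

```text
t: 11.22
tool_pos: [0.5162, 0.0419, 0.2821]
tool_rot: [3.139, -0.13, -0.013]
contact_force: [-6.6, -0.6, -1.6]
opening: 0.0143
grip_force: 91.8
```

```bash
python3 st.py; python3 -c "
from h import *
w=eyes.get_image('wrist')[...,::-1];s=eyes.get_image('side')[...,::-1]
cv2.imwrite('pics/c7w.png',w);cv2.imwrite('pics/c7s.png',s)
cv2.imwrite('pics/c7.png',np.hstack([cv2.resize(w[0:220,130:380],(500,440)),cv2.resize(s[180:320,190:285],(300,440))]))"
```

```text
t 11.22 grasp [0.5149 0.0419 0.1271] yaw -4.74 z [-0.008 -0.    -1.   ] F [-6.6 -0.6 -1.6] open 0.0143 grip 91.8 q [-0.06 -0.09  1.97 -0.    1.27  1.59]
```

View pics/c7.png

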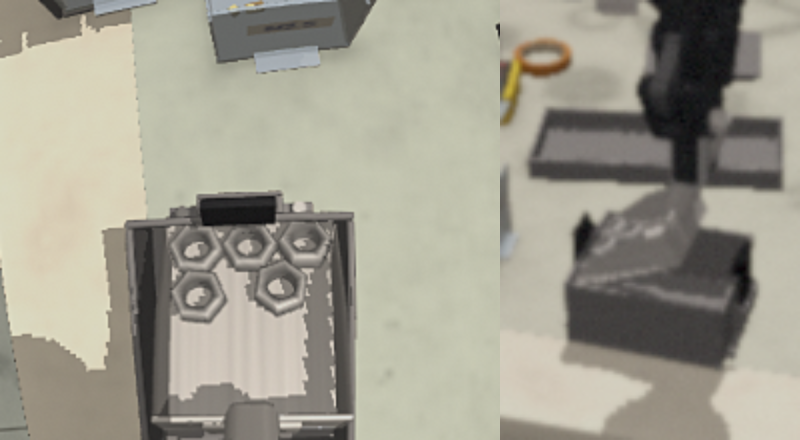

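The nuts are in the pan, which is pitched about 28° inside the box with the nuts against the far wall. I'll tip further, then draw back so they slide out.

step_arm(commands=[[2,[6,0,-3],0],[2,[12,0,-6],0],[2,[19,0,-9],0],[2,[19,0,-9],0],[2,[5,0,-14],0],[2,[-10,0,-20],0],[2,[-16,0,-25],0],[2,[-16,0,-25],0],[2,[-6,0,-25],0],[2,[-18,0,-25],0],[2,[-18,0,-25],0]])

```text
t: 12.7
tool_pos: [0.499, 0.0434, 0.3081]
tool_rot: [-3.139, 0.13, 0.002]
contact_force: [0.6, 0.3, -1.1]
opening: 0.0145
grip_force: 89.2
```

```bash
python3 st.py; python3 -c "
from h import *
w=eyes.get_image('wrist')[...,::-1]
cv2.imwrite('pics/raw8.png',w)
g=cv2.cvtColor(w,cv2.COLOR_BGR2GRAY)[60:220:4,170:340:3]
print('\n'.join(''.join(' .:-=+*#%@'[min(9,int(v)//24)] for v in r) for r in g))
g=cv2.cvtColor(cv2.imread('pics/c7w.png'),cv2.COLOR_BGR2GRAY)[100:220:4,170:340:3]
print('BEFORE');print('\n'.join(''.join(' .:-=+*#%@'[min(9,int(v)//24)] for v in r) for r in g))
"
```

```text
t 12.7 grasp [0.4988 0.0434 0.1531] yaw -4.76 z [-0.001  0.    -1.   ] F [ 0.6  0.3 -1.1] open 0.0145 grip 89.2 q [-0.06 -0.17  1.99  0.    1.32  1.59]
%%%%%%%%%%%%#%%##%##%%###%#######%%%%%%%%%###########%%%%
%%%%%%%%%%%%####%#%%%%%%%%%####%%%%%%%%%%%%##%######%%%%%
%%%%%%%%%%%%%%######%%%%%%#####%%%%%###%%%%%%%%%%#%%#%%%%
%%%%%%%%%%%%%%%%%%##%%%%%%%####%%%#%##%%%%%%%%%%%%%%%#%%#
%%%%%%%%%%%%%%#%%%%##%%%%%%###%%%#####%%%%%%%%%%%%%%%%%%%
%%%%%%%%%%%%%###%%##%*:.........-*###%%%%%%%%%%%%%%%%%%%#
%%%%%%%%%%%%%###%##%%-    .    ..+%%%%%%%%%%%%%%%%%%####%
%%%%%%%%%%%%%%%%%*==::.. ...... -+++++++++++%%%%%%%%%%%%%
%%%%%%%%%%++++++====::....................:=%##%%%%%%%%%%
%%%%%%%%@@=-.::=+=--:------*##%**--###=--..=%%%%%%%%%%%%%
%%%%%%++++=-:-=####++===--==###%+-=+#%=--.:=#%%%%%%%%%%%%
%%%%%%#+++=-::=-+++-+++++-:--=++:-::=----.:-#%%%%%%%%%%%%
%%%%%%%+++==::+++++:##=++++++++++++------.:-#%%%%%%%#%%#%
%%%%%%@+++=+::++++#==-=#=++++++++++------.:-*%%%%%%%%##%%
%%%%%%%+++=+::=+++#=++-#=++++++++++------:::+%%%%%#%%%#%%
%%%%%%%+++*+::=++-#=+--#=++++++++++------:::+%%%%#%%###%%
%%%%%%%+++++::++++-=
[... 2418 characters left out ...]
%%##
%%%%%++++-..:-=##%%%%%%%%#%%%%%%%%%%%%++++%--+%%%%%%%%%%%
%%%%@++++::.:-=##%%%%%%%%#%%%%%%%%%%%%++++@--=%%%%%%%%%%%
*%%%+++++-:.:==##%%%%%%%%#%%%%%%%%%%%#+++++--+%%%%%%%%%%%
+%###++++-:.:==##%%%%%%%%%%%%%%%%%%%%%++++@--=%%%%%##%%%%
+++++++++*-.:==##%%%%%%%%%%%%%%%%%%%%%++++#--=%%%####%%%%
+++++++++*-.:==%#%%%#***+=%%%%%%%%%%%%+++++--=%%%%#%%%%%%
+++++++++*-.:==%%%%*+++++++%%%%%%%%%%%++++@:-=%%%%%%%%%%%
+++++++++*-.:=-++*++++++++++===++++++++++++:-=%%%%%%%%%%%
++++++++++-.:=:++++++++++==++++++++++++++++:-=%%%%%%%%%%%
++++++++++::+==+******##+==++++++*%%%@@@@@@@@@%%%%%%%%%%%
++++++++++-:.-------:*+*-=++++++++@@@-=====--+%%%%%%%%%%%
++++++++++-:..:------=---==++++++===------::.+%%%%%%%%%%%
```

The pan is empty (uniform tone over its whole floor). I'll carry it back to its old spot and lay it flat by pressing the front edge on the desk.

step_arm(commands=[[2,[-5,0,-40],0],[2,[0,50,-45],-2],[2,[10,110,-45],-4],[2,[20,170,-45],-6],[2,[30,230,-45],-8],[2,[40,290,-45],-10],[2,[50,350,-45],-12],[2,[60,410,-45],-13],[2,[62,474,-40],-13],[2,[62,474,-20],-13],[2,[62,474,20],-13],[2,[62,474,20],-13]])

```text
t: 14.25
tool_pos: [0.5208, -0.4322, 0.2832]
tool_rot: [-3.125, -0.226, 0.01]
contact_force: [0.7, -0.1, -1.6]
opening: 0.0144
grip_force: 89.3
```

```bash
python3 st.py; python3 -c "
from h import *
w=eyes.get_image('wrist')[...,::-1];s=eyes.get_image('side')[...,::-1];t=eyes.get_image('top')[...,::-1]
cv2.imwrite('pics/raw9w.png',w);cv2.imwrite('pics/raw9s.png',s);cv2.imwrite('pics/raw9t.png',t)
# box interior in top view
g=cv2.cvtColor(t,cv2.COLOR_BGR2GRAY)
g=cv2.resize(g[172:228,108:156],None,fx=2.2,fy=1.1)
g=np.clip((g.astype(int)-30)//5,0,20)
print('\n'.join(''.join(' .,:;-~=+ioxX*#%&8B@W'[v] for v in r) for r in g))
g=cv2.cvtColor(w,cv2.COLOR_BGR2GRAY)[60:200:5,140:380:4]
print('\n'.join(''.join(' .:-=+*#%@'[min(9,int(v)//24)] for v in r) for r in g))
"
```

```text
t 14.25 grasp [ 0.5197 -0.4311  0.1282] yaw 8.26 z [-0.007  0.007 -1.   ] F [ 0.7 -0.1 -1.6] open 0.0144 grip 89.3 q [-0.8   0.27  1.58  0.    1.3   0.62]
WWWWWWWWWWWWWWWWWWWWWWWWWWWWWWW@@BBBBBBBBBBBBBB@@@@@BBBBBB@@@BBBBBBBBBBBBBBBBBB@@@@BB@@@BBB@@@@@@@@@@BBB@@
WWWWWWWWWWWWWWWWWWWWWWWWWWWWWWW@@BBBBBBBBBBBBBBBBBB@BBB@@@@BB@@@BBBBBBBBBBBBBB@@@@@BBBBBBBBB@@@@@@@@@BBBBB
WWWWWWWWWWWWWWWWWWWWWWWWWWWWWW@@@BBBBBBBBBBBBBBBBB@@@@@@@@B@@BBBBBBBBBBBBBBBBBB@@@BBBBBBBBBBBBB@@@@@@@@@BB
WWWWWWWWWWWWWWWWWWWWWWWWWWWWWWW@BBBBB@@@@@@@@@@@@B@@@@@@@@@@@@BBBBBBBBBBBBBBBB@@@@BBBBBBBBBBB@@@@@@@@@@@@@
WWWWWWWWWWWWWWWWWWWWWWWWWWWWWWW@BBBBBBBBBBBBBBBBBBBBBBBB@@@@@@@@BBBBBBBBBB@@@@@@@@BBBBBBBBBBBBBBBBB@@@@@@@
WWWWWWWWWWWWWWWWWWWWWWWWWWWWWW@@BBB8&%**XXXXXXX*XXX****#%%&8BBBBBBBBBBBBB@@@@BBBBBBBBBBBBBBBBBBBBBBB@@@@@@
WWWWWWWWWWWWWWWWWWWWWWWWWWWWWWW@@B8&#x=~;:::::::::::;;-~=+ixX*##%&&888888BBBBBBBBBBBBBBBB@BBB@@@@@B@@@@@BB
WWWWWWWWWWWWWWWWWW@@@@@WWWWWWW@@@B8%*i-.                   .,:;~=ixXXXXX#%&BBB@BBBBBBBBB@@@@@@@@@@@@@@BBBB
WWWWWWWWWWWWWWW@B8&%#%%&8BBBBB8888&%*i~,                         ,:--~~~+oX%8BB@@BBBBBBBB
[... 6696 characters left out ...]
#*##*#=*-**########******+*+*
-:##****########%##=########*#*#####==+:*########******++++*
--%#*****#########%-################==#:*#######******+++++*
%%###*****#########-################==#:########************
######*****#######:-################==+:*#######************
%#####******######:-###############====-+#######************
%%%####******#####--###############==+*--#######************
%#%#####*****#####--###############====:-##########**++*****
#########****#####==#######+#######====:-#%%########********
%########*****####--+#==++==#######+===:-%%#%############***
%%%%######*****##+:-==++++=+=#######===:-%%%#%%########*####
#%#%%######*****#*:-=+++++=+==#####====--%%%%%%%%###########
```

step_arm(commands=[[2,[0,0,10],0],[2,[0,0,18],0],[2,[0,0,26],0],[2,[0,0,34],0],[2,[0,0,42],0],[2,[0,0,50],0],[2,[0,0,58],0],[2,[0,0,64],0],[2,[0,0,69],0],[2,[0,0,71],0]])

```text
t: 15.65
tool_pos: [0.5221, -0.436, 0.2207]
tool_rot: [3.129, 0.224, 0.003]
contact_force: [-5.3, -1.5, 8.6]
opening: 0.0142
grip_force: 62.7
```

```bash
python3 st.py; python3 -c "
from h import *
w=eyes.get_image('wrist')[...,::-1]
cv2.imwrite('pics/raw10w.png',w)
g=cv2.cvtColor(w,cv2.COLOR_BGR2GRAY)[30:200:5,170:340:3]
print('\n'.join(''.join(' .:-=+*#%@'[min(9,int(v)//24)] for v in r) for r in g))
"
```

```text
t 15.65 grasp [ 0.5225 -0.4368  0.0657] yaw 8.18 z [ 0.002 -0.005 -1.   ] F [-5.3 -1.5  8.6] open 0.0142 grip 62.7 q [-0.8   0.34  1.6  -0.    1.19  0.62]
*****####################################################
****####################*****############################
*######################********##########################
***####################********##########################
**####################*********#####################***##
**######**#############********#################*********
****###***#########################################******
******###########################################********
*******######################################***********+
+++****##**################################***********+++
++++********###############################************++
*++++*******####%###%##%##%##%###############*******+*+++
**++++********##%#%#%%%%##%##%#%#%#%%%%#%%+=#+*****++**+*
***+********++%#%%%%%%%%%#%%%%#%%%%%%%%%%%*%%-****+++++**
************==%%%%%%%%%%%%%%%%%%%%%%%%%%%=+#*:*****++****
************:-%%%%%%%%%%%%%%%%%%%%%%%%%%%=+#--***********
#**********#:-#%%
[... 326 characters left out ...]
####
###########=--%#%%%%%%%%%%%%%%%%%%%%%%%=+++%::-****######
###########=--%#%%%%%%%%%%%%%%%%%%%%%%%%++=%::-***#######
#######****---%#%%%%%%%%%%%%%%%%%%%%%%%%+===::-*#########
###########:--%#%%%%%%%%%%%%%%%%%%%%%%%=++==::-*#########
##########*:--%#%%%%%%%%%%%%%%%%%%%%%%%====+::-##########
###########:--##%%%%%%%%%%%%%%%%%%%%%%%==+=*::-######****
###########:--##%%%%%%%%%%%%%%%%%%%%%%@====@::-#####*****
##########*:--##%%%%%%%%%%%%%%%%%%%%%%@====@::-######****
#########**:--##%%%%%%%%%%%%%%%%%%%%%%=====%::-########**
#########**:--##%%%%**%%%%%%%%%%%%%%%%+====@::-####******
########***:--=****===+===+=%%%%%**%@%=====%::-#######***
###*####***--:-==================#%%%%##==+%::-#########*
```

step_arm(commands=[[2,[0,0,3],0],[2,[0,0,6],0],[2,[0,0,6],0],[30,[0,0,4],0],[50,[0,0,4],0],[50,[0,0,4],0],[60,[0,0,-30],0],[60,[0,0,-80],0],[60,[0,0,-90],0]])

```text
t: 16.82
tool_pos: [0.5229, -0.4349, 0.3126]
tool_rot: [3.127, 0.226, 0.008]
contact_force: [0.2, -1.4, -0.1]
opening: 0.0511
grip_force: 0.0
```

```bash
python3 st.py; python3 -c "
from h import *
w=eyes.get_image('wrist')[...,::-1];s=eyes.get_image('side')[...,::-1]
cv2.imwrite('pics/raw11w.png',w);cv2.imwrite('pics/raw11s.png',s)
g=cv2.cvtColor(w,cv2.COLOR_BGR2GRAY)[30:300:6,170:340:3]
print('\n'.join(''.join(' .:-=+*#%@'[min(9,int(v)//24)] for v in r) for r in g))
a=cv2.imread('pics/side0.png')
for im in (a,s):
  g=cv2.resize(cv2.cvtColor(im,cv2.COLOR_BGR2GRAY)[145:185,240:300],None,fx=2,fy=1)
  print('\n'.join(''.join(' .:-=+*#%@'[min(9,int(v)//24)] for v in r) for r in g));print()
"
```

```text
t 16.82 grasp [ 0.5238 -0.4358  0.1576] yaw 8.25 z [ 0.005 -0.006 -1.   ] F [ 0.2 -1.4 -0.1] open 0.0511 grip 0.0 q [-0.8   0.25  1.56  0.    1.33  0.62]
*******==:==-=:=-#%::=###################################
**++++++*******##########################################
++++++*********##########################################
*++++*******#############################################
++***********############################################
**************############***#####################*****##
************#############******###############**#*******#
**+++*******############*******##########**#*************
++++++++****##***#########****###########********+****#**
**+++++++******#*#################*###*******************
***++*++++++******%#%%%%%%%%%#%%%%%%%%##*****++++********
*********++++****#*#%%%%%%#%%%%%%%%%%%+#***++++++********
###*******++++***#-%%%%%%%%%%%%%%%%%%*=-**+++++********++
##**********+****#-%%#%%%%#%%%%%%%%%%=%:****++*********++
#########********#-%%#%%%%#%%%%%%%%%%=@:****+**#*##***+++
#########***#*####-%%#%%%%#%%%%%%%%%%==:*+******#****++++
##################
[... 10644 characters left out ...]
####**++++++++++===============------==----------===++******************************#####**####
#############################*********************++++======--===============+******************************************
#############################*****************####****++++++++++++++++++++++++************************************++++**
###########################*****************##########************************************************************+===++
####################************************##############################**************************************++======
###############*****************************###################################********************************+==------
```

The scoop lies flat: in the side view it has the same outline as at the start, shifted about 10 mm. Next, a numeric look at the lid from close by.

step_arm(commands=[[60,[5,-50,-10],-1],[60,[8,-100,-10],-2],[60,[8,-141,-10],-2.5],[60,[8,-141,-10],-2.5],[60,[8,-141,-10],-2.5]])

```text
t: 17.55
tool_pos: [0.5095, -0.2935, 0.3162]
tool_rot: [-3.127, -0.294, 0.003]
contact_force: [-0.3, 0.4, 1.2]
opening: 0.0514
grip_force: 0.0
```

```bash
cat > lid.py <<'E'
from h import *
import sys
def quad(im,info,z,poly_world,sh=(0,0)):
    pass
i=eyes.camera_info("wrist")
w=eyes.get_image("wrist")[...,::-1]; cv2.imwrite(sys.argv[1],w)
# rectify to world plane z: map to metric top-down picture, 0.5mm per px, x up, y left
z=float(sys.argv[2]); x0,x1,y0,y1=map(float,sys.argv[3:7])
K=np.array(i["camera_matrix"]);T=np.array(i["extrinsics"])
xs=np.arange(x1,x0,-.0005);ys=np.arange(y1,y0,-.0005)
X,Y=np.meshgrid(xs,ys,indexing="ij")
P=(np.stack([X,Y,np.full_like(X,z)],-1)-T[:3,3])@T[:3,:3]
r=np.hypot(P[...,0],P[...,1]);th=np.arctan2(r,P[...,2])
u=(K[0,2]+K[0,0]*P[...,0]/r*th).astype(np.float32);v=(K[1,2]+K[1,1]*P[...,1]/r*th).astype(np.float32)
m=cv2.remap(w,u,v,cv2.INTER_CUBIC);cv2.imwrite(sys.argv[1].replace('.png','_r.png'),m)
g=cv2.cvtColor(m,cv2.COLOR_BGR2GRAY);n=int(sys.argv[7]) if len(sys.argv)>7 else 6
print("x top",x1,"y left",y1,"mm/char row",n*.5,"col",n*.25)
for k in range(0,g.shape[0],n): print("%.3f "%xs[k]+''.join(' .:-=+*#%@'[min(9,int(q)//20)] for q in g[k,::n//2]))
E
python3 st.py; python3 lid.py pics/raw12.png .012 .50 .66 -.36 -.21
```

```text
t 17.55 grasp [ 0.5092 -0.2934  0.1612] yaw 10.74 z [-0.002  0.001 -1.   ] F [-0.3  0.4  1.2] open 0.0514 grip 0.0 q [-0.65  0.04  1.78 -0.    1.33  0.73]
x top 0.66 y left -0.21 mm/char row 3.0 col 1.5
0.660 #########***##*##############%%%%%%%%%%%%%%%%%%@@@@@@@@@%%%%%%%%%%%%%%%%%%%%%%%%%%%%%%%%%%%%%%*=--=-
0.657 #############*#******########%%%%%%%%%%%%%@@@%@@@@@@@@@%%%%%%%%%%%%%%%%%%%%%%%%%%%%%%%%#######%-+=++
0.654 ####***#########***#########%%%%%%%%%%%%@@@@@@@@@@@@@@@@%%%%%%%%%%%%%%%%%%%%%%%%%%%%###############%
0.651 ****#########*###**########%%%%%%%%%%%%%@@@@@@@@@@@@@@%%%%%%%%%%%%%%%%%%%%%%%%%%%################%%%
0.648 **########################%%%%%%%%%%%%%%%%@@@@@@@@@@@%%%%%%%%%%%%%%%%%%%%%%%####################%%%%
0.645 #*#######################%%%%%%%%%%%%%%%%%%@@@@@@%%%%%%%%%%%%%%%%%%%%%%%%%######################%%%%
0.642 ##**##################%%%%%%%%%%%%%%%%%%%%@@@@%%%%%%%%%%%%%%%%%%%%%%%%%#########################%%%%
0.639 #*##################%%%%%%%%%%%%%%%%%%%%%@@@@%%%%%@%%%%%%%%%%%%%%%%%########################%%%%%%%%
0.636 ###############%%%%%%%%%%%%%%%%%@%%
[... 4180 characters left out ...]
%%%%%%@@@@@@@@@@@@@@@@@@@@@@@@@@@@@@@@@@@@%%%%%%%%%%######
0.516 %%%%%%%%%%%%%%@@@@@@@@@@@@@@@@@%%%%%%%%%%%%%%%%%@@%@@@@@@@@@@@@@@@@@@@@@@@@@@%%%@@@%%%%%%%%%%%%%####
0.513 %%%%%%%%%%%%%%%@@@@@@@@@@@@@@@@%%%%%%%%%@@@%%%@@@@@@%%@@@@@@@@@@@@@@@@@@@@@@@%@@@@@%%%%%%%%%%%%%%###
0.510 %%%%%%%%%%%%%@@@@@@@@@@@@@@@@@@@@%%%%%%%@@%%%@@@@@@@%%@@@@@@@@@@@@@@@@@@@@@@@@@@@@@@@%@@%%%%%%%%%%%%
0.507 %%%%%%%%%%%%%%@@@%%%%%%@@@@@@@@@@@@@@@@@@@@@@@@@@@@@@@@@@@@@@@@@@@@@@@@@@@@@@@@@@@@@@@@@@%%%%%%%%%%%
0.504 %%%%%%%%%%%%@@@@%%%%%%%@@@@@@@@@@@@@@@@@@@@@@@@@@@@@@@@@@@@@@@@@@@@@@@@@@@@@@@@@@@@@@@@@@%%%%%%%%%%%
0.501 %%%%%%%%%%@@@@%%%%%%%@@@@@@@@@@@@@@@@@@@@@@@@@@@@@@%@@@@@@@@@@@@@@@@@@@@@@@@@@@@@@@@@@@@@@%%%%%%%%%%
```

step_arm(commands=[[50,[40,2,10],0],[50,[72,4,40],-0.3],[50,[72,4,85],-0.3],[50,[72,4,115],-0.3],[50,[72,4,127],-0.3],[50,[72,4,127],-0.3],[12,[72,4,127],-0.3],[0,[72,4,127],-0.3],[0,[72,4,127],-0.3],[0,[72,4,127],-0.3],[0,[72,4,127],-0.3]], squeeze=60)

```text
t: 18.98
tool_pos: [0.582, -0.2845, 0.193]
tool_rot: [3.125, 0.302, 0.004]
contact_force: [-0.7, -0.8, 5.9]
opening: 0.0102
grip_force: 63.1
```

```bash
python3 st.py
```

```text
t 18.98 grasp [ 0.5824 -0.2849  0.038 ] yaw 11.04 z [ 0.003 -0.002 -1.   ] F [-0.7 -0.8  5.9] open 0.0102 grip 63.1 q [-0.57  0.31  1.7  -0.    1.13  0.81]
```

step_arm(commands=[[0,[0,0,-50],0],[0,[-5,-20,-105],1],[0,[-20,-80,-120],3],[0,[-40,-135,-120],6],[0,[-60,-190,-120],9],[0,[-80,-245,-120],12],[0,[-95,-300,-120],14.7],[0,[-110,-363,-120],14.7],[0,[-110,-363,-120],14.7],[0,[-110,-363,-120],14.7]])

```text
t: 20.23
tool_pos: [0.4035, 0.0514, 0.3108]
tool_rot: [3.14, -0.099, 0.001]
contact_force: [0.1, -0.2, -1.1]
opening: 0.0104
grip_force: 62.2
```

```bash
python3 st.py; python3 lid.py pics/raw13.png .045 .465 .60 -.02 .105 | cut -c1-100
```

```text
t 20.23 grasp [0.4036 0.0514 0.1558] yaw -3.6 z [ 0.001 -0.    -1.   ] F [ 0.1 -0.2 -1.1] open 0.0104 grip 62.2 q [-0.06 -0.44  2.2  -0.    1.38  1.58]
x top 0.6 y left 0.105 mm/char row 3.0 col 1.5
0.600                                                                                     
0.597                                                                                     
0.594                                                                                     
0.591                                                                                     
0.588                                                                                     
0.585                                                                                     
0.582                                                                                     
0.579                                                                                     
0.576                                                                                     
0.573                                                                             
[... 2493 characters left out ...]
**#########.::--=-==+**##%%##*==========::::**@@@@@@@@@@@@@@@@@
0.486 @@@@@@@#######-::--==+++++***+=-................=++++++++++++--::=#@@@@@@@@@@@@@@@@@
0.483 @@@@@@@*#*%######**+%%#---=:::=::::::::::::::::.....:::::---======%@@@@@@@@@@@@@@@@@
0.480 @@@@@@@@@@@@@@@@@@@#%@@==**+===-.      ..  .... +#-=**%++@@@%%@@@@@@@@@@@@@@@@@@@@@@
0.477 @@@@@@@@@@@@@@@@@@@*@@@@@@@@@@+*####%*#%@@@@@@@--*#+@@###@@@@@@@@@@@@@@@@@@@@@@@@@@@
0.474 @@@@@@@@@@@@@@@@@@@@@@@@@@@@@@@@@@@@@@@@@@@@@@@@@@@@@@@@@@@@@@@@@@@@@@@@@@@@@@@@@@@@
0.471 @@@@@@@@@@@@@@@@@@@@@@@@@@@@@@@@@@@@@@@@@@@@@@@@@@@@@@@@@@@@@@@@@@@@@@@@@@@@@@@@@@@@
0.468 @@@@@@@@@@@@@@@@@@@@@@@@@@@@@@@@@@@@@@@@@@@@@@@@@@@@@@@@@@@@@@@@@@@@@@@@@@@@@@@@@@@@
```

Run:
```python
from h import *
g=cv2.GaussianBlur(cv2.cvtColor(cv2.imread("pics/raw13_r.png"),cv2.COLOR_BGR2GRAY),(3,3),0).astype(float)
x=lambda r:.60-.0005*r; y=lambda c:.105-.0005*c
A=[];B=[];C=[]
for r in range(90,215,2):
    gr=np.diff(g[r]);a=190+np.argmax(gr[190:215]);A.append((x(r),y(a+1)))
    b=60+np.argmin(gr[20:60]) -40; B.append((x(r),y(b+1)))
    c=45+np.argmax(gr[45:75]); C.append((x(r),y(c+1)))
for n,L in(("right outer",A),("left drop",B),("left floor",C)):
    L=np.array(L);k=np.ones(len(L),bool)
    for _ in range(4):
        p=np.polyfit(L[k,0]-.533,L[k,1],1);e=L[:,1]-np.polyval(p,L[:,0]-.533);k=abs(e)<max(.0008,1.5*np.median(abs(e)))
    print(n,np.degrees(np.arctan(p[0])).round(2),"y at .533",p[1].round(4),k.sum())
for c0,c1 in((44,56),(150,175),(176,186)):
    col=g[:,c0:c1].mean(1);print(y((c0+c1)/2).__round__(4),[(round(x(r),4),int(col[r])) for r in range(222,250,2)])
```

```text
right outer -2.66 y at .533 0.0033 43
left drop 2.97 y at .533 0.0871 63
left floor -2.85 y at .533 0.075 63
0.08 [(0.489, 75), (0.488, 131), (0.487, 130), (0.486, 67), (0.485, 60), (0.484, 98), (0.483, 137), (0.482, 145), (0.481, 155), (0.48, 217), (0.479, 212), (0.478, 209), (0.477, 211), (0.476, 217)]
0.0237 [(0.489, 87), (0.488, 86), (0.487, 83), (0.486, 111), (0.485, 144), (0.484, 118), (0.483, 56), (0.482, 40), (0.481, 68), (0.48, 132), (0.479, 154), (0.478, 176), (0.477, 172), (0.476, 196)]
0.0145 [(0.489, 72), (0.488, 72), (0.487, 67), (0.486, 91), (0.485, 139), (0.484, 141), (0.483, 81), (0.482, 35), (0.481, 52), (0.48, 167), (0.479, 213), (0.478, 205), (0.477, 204), (0.476, 204)]
```

step_arm(commands=[[0,[40,0,0],-0.8],[0,[90,0,0],-0.8],[0,[125,0,0],-0.8],[0,[132,0,0],-0.8],[0,[132,0,25],-0.8],[0,[132,0,50],-0.8],[0,[132,0,56],-0.8],[0,[132,0,56],-0.8]], squeeze=60)

```text
t: 21.28
tool_pos: [0.5352, 0.0423, 0.2546]
tool_rot: [-3.141, 0.08, 0.001]
contact_force: [-0.3, 0.0, -0.3]
opening: 0.0103
grip_force: 62.2
```

```bash
python3 st.py
python3 - <<'E'
from h import *
w=eyes.get_image("wrist")[...,::-1];cv2.imwrite("pics/raw14.png",w)
g=cv2.cvtColor(w,cv2.COLOR_BGR2GRAY)[20:150:5,150:360:3]
print('\n'.join('%3d '%(20+5*k)+''.join(' .:-=+*#%@'[min(9,int(v)//24)] for v in r) for k,r in enumerate(g)))
c=np.array([.5345,.0432]);a=np.radians(-2.8);X=np.array([np.cos(a),np.sin(a)]);Y=np.array([-X[1],X[0]])
for p in [(50,40,.045),(50,-40,.045),(52,12,.0615),(52,-12,.0615)]: print(p,np.round(w2px('wrist',[*(c+X*p[0]/1e3+Y*p[1]/1e3),p[2]])))
o=monitor.get_obs();gz=o["tool_pos"][2]-.155
for p in [(50,40),(50,-40)]: print("lid",np.round(w2px('wrist',[*(c+X*p[0]/1e3+Y*p[1]/1e3),gz-.038+.012])))
E
```

```text
t 21.27 grasp [0.5351 0.0423 0.0996] yaw -2.91 z [-0.001  0.    -1.   ] F [-0.3  0.  -0.3] open 0.0103 grip 62.2 q [-0.06 -0.01  1.94 -0.    1.21  1.56]
 20 ++++++=*++++++++##################**#+######***===---==------*-%######
 25 ++++++*%=+@@%%%%##############+--======================------+########
 30 +++*%@%%%%%%%%%%#%%############-========------:--::---=-----%#########
 35 %%%%%%%%%%%%%%%%###%###########-========================--+###########
 40 %%%%%%%%%%%%%%%%##%%###########==========================#############
 45 %%%%%%%%%%%%%%%%#%##############=====-:***#########******#########%###
 50 %%%%%%%%%%%%%%%%###############********###############################
 55 %%%%%%%%%%%%%%%%%######################+#**########################%##
 60 %%%%%%%%%%%%%%%%%####%%############################################%##
 65 %%%%%%%%%%%%%%%%%%%###############################################%###
 70 %%%%%%%%%%%%%%%%%%%%%##################################%#####%%######%
 75 %%%%%%%%%%%%%%%%%%%%%###%%############################%###############
 80 %%%%%%%%%%%%%%%%%%%######%%################
[... 450 characters left out ...]
%%%###%%%%%%%%%%%%%%%%#%%%%
115 %%%%%%%%%%%%%%%%%*%###%%%%##%%%%%%%#####%%#######%%%%%%%%%%%%%%%%%%%%%
120 %%%%%%%%%%%%%%%%%%###%%###%%%%%%%%%%%##%%#######%%%%%%%%%%%%%%%%%%%%%%
125 %%%%%%%%%%%%%%%%%%####%###%*::-------------%%%%%%%%%%%%%%%%%%%%%%###%%
130 %%%%%%%%%%%%%%%%%%%###====-==:           =+=:%%*+%%%%%%%%%%%%%%%%%%##%
135 %%%%%%%%%%%%%%%%%@##**--=::-..::::.::::::::--=+=-**##%%%%##%%%%%%#%%%%
140 %%%%%%%%%@+++++.::::::::::::. ...   . . ..:=======-----:#%%%%%%%%#%#%%
145 %%%%%+++++++++::..::----::::..............:--***-:::::::=%%%%%%%%%%%%%
(50, 40, 0.045) [190. 141.]
(50, -40, 0.045) [320. 141.]
(52, 12, 0.0615) [233. 139.]
(52, -12, 0.0615) [277. 139.]
lid [178. 147.]
lid [332. 146.]
```

step_arm(commands=[[0,[0,0,6],0],[0,[0,0,11],0],[0,[0,0,15],0],[0,[0,0,19],0],[0,[0,0,22],0],[0,[0,0,25],0]])

```text
t: 22.08
tool_pos: [0.5355, 0.0429, 0.2299]
tool_rot: [-3.141, 0.078, 0.001]
contact_force: [-6.0, 0.1, 18.4]
opening: 0.0101
grip_force: 64.6
```

```bash
python3 st.py
```

```text
t 22.07 grasp [0.5354 0.0429 0.0749] yaw -2.86 z [-0.  0. -1.] F [-6.   0.1 18.4] open 0.0101 grip 64.6 q [-0.06  0.02  1.95  0.    1.17  1.56]
```

step_arm(commands=[[0,[0,0,2],0],[0,[0,0,4],0],[0,[0,0,4],0]])

```text
t: 22.45
tool_pos: [0.5361, 0.0429, 0.2299]
tool_rot: [3.14, -0.078, -0.003]
contact_force: [-14.2, -0.3, 26.5]
opening: 0.0102
grip_force: 65.8
```

```bash
python3 st.py
python3 - <<'E'
from h import *
s=eyes.get_image("side")[...,::-1];cv2.imwrite("pics/raw15s.png",s)
g=cv2.resize(cv2.cvtColor(s,cv2.COLOR_BGR2GRAY)[228:300,200:280],None,fx=2,fy=1)
print('\n'.join('%3d '%(228+k)+''.join(' .,:;-~=+ioxX*#%&8B@W'[min(20,int(v)//8)] for v in r) for k,r in enumerate(g)))
c=np.array([.5345,.0432]);a=np.radians(-2.8);X=np.array([np.cos(a),np.sin(a)]);Y=np.array([-X[1],X[0]])
for p in [(50,40,.045),(-50,40,.045),(50,40,.049),(-50,40,.049),(52,12,.0615),(-52,12,.0615),(-52,12,.049)]: print(p,np.round(w2px('side',[*(c+X*p[0]/1e3+Y*p[1]/1e3),p[2]]),1))
E
```

```text
t 22.45 grasp [0.5359 0.0429 0.0749] yaw -2.83 z [-0.002 -0.    -1.   ] F [-14.2  -0.3  26.5] open 0.0102 grip 65.8 q [-0.06  0.02  1.95 -0.    1.17  1.56]
228 *Xiiix*%%&&&&&&&&&&&&&&&&&&&&&&&&&&&&&&&&&&&&&&&&%%%&&%%#*xoiiiiii++=~--;;:::,,,,,,,,,,,,,::::,,,:::;-~+x*#%&&&&&&&&&&&&&&&&&&&&&&&&&&&&&&&&&&&&&&&&&&&&&&%%#%&8
229 Xxoox*#%&&&&&&&&&&&&&&&&&&&&&&%%%&&&&&&&%%&&&&%%%%######*Xxoiiiiii++=~--;;::::,,,,,,,,:::::::,,,,,::;~+x*#%&&&&&&&&&&&&&&&&&&&&&&&&&&&&&&&&&&&&&&&&&&&&&&&%%#%8B
230 *****##%%%##%%%%%%%&&&%%&%%%%###%%%%%%%%%%%%%%%#Xxiiioooooii++ii+++=~~--;;;;::::::::::::::::::::::;~=ix*#%&&&&&&&&&&&&&&&&&&&&&&&&&&&&&&&&&&&&&&&&&&&&&&&%%##%8B
231 ooooxxxxxxooxxXXxxxXXXXXXXXXxxxxXXXX***#######*xi=~----~==+++++++==~-;;;;;;::::;;:::::::::::,,,::;=iX##%%&&&&&&&&&&&&&&&&&%%&&&&&&%%&&&&&&&&&&&&&&&&&&&&&&%%%%8B
232 ++++++++++++++++++++ii++++iiiiiiiiiioooooooooii=~-;;;-~~+++++++++=~-;;;;;;;;;;--;;:::::::::::::::;=o*%%%%%%&%%%%%%%%%%%%##%%%%%%%%%%&&&&&&&&&&&&&&&&&&&&&&&%%&8B
233 ++++++++++++====+++++++++++++++++++++++++++++=~-;;;;;-~=++++++i++=~--;;;;::::;;;:::::::;;;::::::;;~=oxxXXXXxXXXXXXX
[... 10451 characters left out ...]
WWWWWWWWWWWWWWWWWWWWWWWWWWWWWWWWW@@@BBBBBBBBBBBBBBBBBBBBBBBBBBBBBB8BBBBBBBBBBBBBBBBBBBBBBBB8BB88888888&&&%%%##****#&8@@WWWWWWWWWWWWWWWWWWWWWWWWWWWWWWWWWWW
298 WWWWWWWWWWWWWWWWWWWWWWWWWWWWWWWWWWWWWWWWWWW@BBBBBBBBBBBBBBBBBBBBBBBBBBBBBBBBBBBBBBBBBBBBBBBBBBBBBBBBBBBBBBBBBBB88888&&&88@WWWWWWWWWWWWWWWWWWWWWWWWWWWWWWWWWWWWWW
299 WWWWWWWWWWWWWWWWWWWWWWWWWWWWWWWWWWWWWWWWWW@BBBBBBBBBBBBBBBBBBBBBBBBBBB8888BBBBBBBBBBBBBBBBBBBBBBBBBBBBBBBBBBBBBBBBBBBBB@@WWWWWWWWWWWWWWWWWWWWWWWWWWWWWWWWWWWWWWW
(50, 40, 0.045) [209.5 269.4]
(-50, 40, 0.045) [260.4 278.9]
(50, 40, 0.049) [209.4 267.7]
(-50, 40, 0.049) [260.4 277.2]
(52, 12, 0.0615) [213.4 253.6]
(-52, 12, 0.0615) [265.4 262.8]
(-52, 12, 0.049) [265.2 268.1]
```

step_arm(commands=[[0,[0,0,-3],0],[30,[0,0,-3],0],[50,[0,0,-3],0],[50,[0,0,-4],0],[50,[0,0,-40],0],[50,[-40,0,-90],0],[50,[-95,0,-100],0],[50,[-130,0,-100],0],[50,[-130,0,-100],0]])

```text
t: 23.62
tool_pos: [0.404, 0.0495, 0.3253]
tool_rot: [3.141, -0.078, 0.001]
contact_force: [1.0, -0.1, 0.5]
opening: 0.0429
grip_force: 0.0
```

```bash
python3 st.py
python3 - <<'E'
from h import *
s=eyes.get_image("side")[...,::-1];cv2.imwrite("pics/raw16s.png",s)
a=cv2.imread("pics/side0.png")
for n,(x0,x1,y0,y1) in {"far":(208,226,246,266),"near":(258,276,250,274)}.items():
  for im in(a,s):
    g=cv2.resize(cv2.cvtColor(im,cv2.COLOR_BGR2GRAY)[y0:y1,x0:x1],None,fx=2,fy=1)
    print(n);print('\n'.join('%3d '%(y0+k)+''.join(' .,:;-~=+ioxX*#%&8B@W'[min(20,int(v)//8)] for v in r) for k,r in enumerate(g)))
E
python3 lid.py pics/raw17.png .049 .47 .56 -.01 .10 | cut -c1-85
```

```text
t 23.62 grasp [0.4041 0.0495 0.1703] yaw -2.84 z [ 0.001 -0.    -1.   ] F [ 1.  -0.1  0.5] open 0.0429 grip 0.0 q [-0.06 -0.46  2.18  0.    1.41  1.56]
far
246 WWWWWWWWWWWWWWWWWWWWWWWWWWWWWWWWWWWW
247 WWWWWWWWWWWWWWWWB88B@WWWWWWWWW@B&%%%
248 WWWWWWWWWWWWWWWB%XxX%8WWWWWWW@8#xoii
249 WWWWWWWWWWWWW@8#o+~=x#BWWWWWB%*o+==~
250 WWWWWWWWWWWW@8*o~;;;=o*&B@B8%Xo+====
251 WWWWWWWWWWWB&*i~:,,,:-+o*##*xi+=~~~=
252 WWWWWWWWW@&#o=-:,,,,,,;~+ioi+=~~~~~~
253 WWWWWWWW@8*o~;:,,,,,:;~=+i+==~~~~~~=
254 WWWWWWWWB%x+-:,,,,,,:-~=++=~~--~~~~=
255 WWWWWWWW@&Xi-:,,,,::;-~=~~~~--~~~~~~
256 WWWWWWWWW8*i-:,.,::;-~~~~~~~~~-~~~~=
257 WWWWWWWWW8*i-::,,,;-~~~~~~~--~~~~~=+
258 WWWWWWWWWB#o-:,::;--~~~~~~~---~~~~==
259 WWWWWWWWWB#o-::;--~~~~---~~~------~=
260 WWWWWWWWWB*o~;--~~~~~---~~~-----~~~~
261 WWWWWWWWWB#o=-===~~~~~~~~------~~~~~
262 WWWWWWWWWB#xi+===~--~~--~~----~~~==+
263 WWWWWWWWWB%*Xoi+=~~~~~~~~---~~~~=+ii
264 WWWWWWWWWB&*Xo+=~~~~~~~~------~==+ii
265 WWWWWWWW@B%*o+=~~~~~-------~~~==++++
far
246 WWWWWWWWWWWWWWWWWWWWWWWWWWWWWWB8&%%%
247 WWWWWWWWWWWWWWWW@BBBWWWWWWWWWB8&%%%%
248 WWWWWWWWWWWWWWWB%*XX%BWWWWWWB8&%%%
[... 4534 characters left out ...]
************************************#****%@@@@@@@@@@
0.491 @@@%*****#+****************************************************%@@@@@@@@@@
0.488 @@@*******=*****************= .... ..:::---==**************#*#*#@@@@@@@@@@
0.485 @@#*******#*+:.:::::::::::::.................++*******########*%@@@@@@@@@@
0.482 @@@@@@@@@%+*****#@@@-=**==-=.::::::::::::::::*=:::......... =*@@@@@@@@@@@@
0.479 @@@@@@@@@@@@@@@%*%@@#*#*=-:=:.              :#+-=+#%*@@@@@@@@@@@@@@@@@@@@@
0.476 @@@@@@@@@@@@@@@@@@@@@@@@@@@+=========+=+++++**@@@@@@@@@@@@@@@@@@@@@@@@@@@@
0.473 @@@@@@@@@@@@@@@@@%@@@@@@@@@@@@@@@@@@@@@@@@@@@@@@@@@@@@@@@@@@@@@@@@@@@@@@@@
0.470 @@@@@@@@@@@@@@@@@@@@@@@@@@@@@@@@@@@@@@@@@@@@@@@@@@@@@@@@@@@@@@@@@@@@@@@@@@
```

Both catches are back at their rest pixels in the side view, with the hook lying over the plate. The lid is seated, the scoop is flat and the gripper is clear, so I'm handing in.

```bash
python3 -c "
from station import finish_job
print(finish_job())"
```

```text
the job is handed in; nothing more can be done
None
```

I handed the job in at about 24 s. From the camera checks, the nuts are in the box, the lid is seated under both catches, the scoop lies flat and the gripper is clear. I saw the pan and tray empty but could only make out two nuts clearly in the box, the other three as bright patches at its far wall. `finish_job` returned no verdict.

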